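# Put the watered plants back on their saucers

## Robot

A 7-joint arm with a two-finger parallel gripper is mounted at the origin on the work surface. World frame = base frame: x ahead of the robot, y to its left, z up, the work surface at z = 0. Lengths are in mm, angles in rad, forces in N, time in s.
With the tool pointing down it reaches from about 400 to 875 mm from the base axis. Payload 6.5 kg.
Tool frame: the origin (TCP) lies at the very end of the fingers, on their centre line; the grasp point (between the pads) lies 19 mm behind it (env.grasp_offset is the distance from the TCP to the grasp point, in mm); z points along the fingers, y is the line along which they close (so a half turn about z gives the same grasp; the last joint's range is limited). The gripper opens to 85 mm and grips with 20 to 120 N. Pads are 22 mm wide; open, the fingers measure 114 mm over their backs; the gripper's body (76 mm by 85 mm) begins 54 mm behind the grasp point. The pads swing forward as they close: fully open they stand 13 mm farther back than shut.
Start: joints at [1.117, 0.536, -0.004, 1.538, 0.003, 1.067, -0.071], TCP at [245.794, -601.727, 231.29] pointing down, gripper open.
Joint ranges: [-2.7, 2.7], [-0.37, 2.16], [-1.27, 1.26], [0.24, 2.4], [-1.31, 4.45], [0.19, 1.91], [-2.76, 2.76]. Speed limits (rad/s): [2.39, 2.39, 3.14, 3.14, 3.14, 3.14, 3.14].

## Interface

Orientations are given as a unit quaternion [w, x, y, z].
In Python, from workcell import env gives the robot as it stands.
- The arm moves only by the shell command python3 -m creep 'ROWS' [FORCE]. ROWS is JSON, a list that holds one entry, the list of rows, each a list of 5 numbers: the opening, from 0 (shut) to 1 (fully open), then the shift along the tool's x, y, z in m, then the turn about the tool's z in degrees. A call has exactly 5 rows; each row shifts and turns the commanded pose from where the row before left it, along the tool's axes as they then stand; what a row does not reach is not made up. A row lasts 1/8 s, in which the tool goes at most 62.5 mm and 10.7 degrees, less where a joint would pass 70% of its speed; a pose out of reach is approached as far as the arm can. A call is refused whole if a number of a shift passes 0.0625 or a number of a turn 10.7, either way. A call with a gripper value outside its range is refused whole. The fingers move at their own pace and stop on an object; FORCE is the grip in N (left out, the last holds). Time passes only in rows, so rows that do not move let the fingers close, or fill a call up. It gives the time, the measured TCP pose, the force, the opening and the grip force at its end, in the units of the state.
- env.get_obs(): the state, without advancing time (a new reading comes with each control period).
- env.get_image(name): name is "side" or "top" or "wrist"; returns a dict with "frame" (384x512x3 uint8, red, green, blue), "intrinsics" (3x3 intrinsics, pixels), "view" (4x4, takes a point from world to camera coordinates). Camera axes: x right, y down, z forward; pixel columns grow to the right and rows downward; lengths in mm; the calibration is good to about 2 mm. A picture is of the moment at which its call begins. There is no depth.
- env.hand_in(): hands the job in; it is judged then, once.
Trained networks look in a picture, given as the dict that the camera call returned (one of the last four; its "shot" number tells which), for a name from the list of things; names that differ only in an ending like _2 or _b are one class to them, and where a whole thing is asked for, a point or a joint stands for the part that bears it (a point fixed in the world has none). Each returns a list of dicts, best first, with "conf" (0 to 1); they miss things now and then, are a little off and sometimes report something else, mostly with a low value. They report only what shows in the picture. A call takes as long as a camera call. They do not tell look-alikes from the thing itself.
- env.look_for(picture, name): "position" ([column, row] in pixels, amid what is visible of it).
The state is a dict: "time": time; "qpos": joint angles; "qvel": joint speeds; "joint_torque": joint torques, N m; "tcp_pos": TCP position; "eef_rot": TCP orientation; "force": force on the tool from outside, world axes, zero at the start; "moment": the same for the moment, N m; "opening": finger opening in mm; "grip_force": force on a finger pad.
Only numpy, scipy, OpenCV 4.12 (cv2) and the standard library are available. Lean on these libraries where they do the work, as an engineer would, in place of code of your own. Each camera call takes 0.05 s, during which the arm holds its last target. There are 200 camera calls.

## Task

The plants have drained after watering: put each potted plant back on the saucer of its own shape and size, so that it stands upright and flat inside the saucer's rim, the square and the long pot turned to line up with their saucers. Set them down gently, without dropping or tipping any, and leave the saucers, the white coral ornament and the watering can where they stand.

Things in the scene. Friction and masses are not known exactly. Their poses are not given: they have to be found in the camera images.
- pot_large: The large round pot: collar diameter 66 mm, foot diameter 52 mm, pot height 60 mm, with a round ribbed cactus standing 28 mm above the rim (88 mm in all) and narrower than the pot. About 0.3 kg. Terracotta, with a 22 mm high thicker collar round its top to grip by from above (mid-collar is 49 mm above the underside). Origin at the centre of its underside, z up.
- pot_small: The small round pot: collar diameter 48 mm, foot diameter 34 mm, pot height 52 mm, with a pale leafy rosette 16 mm above the rim (68 mm in all), narrower than the pot. About 0.14 kg. Terracotta, with a 22 mm high thicker collar round its top to grip by from above (mid-collar is 41 mm above the underside). Origin at the centre of its underside, z up.
- pot_square: The square pot: collar 58 x 58 mm, foot 44 x 44 mm, pot height 56 mm, with a spiky rosette 24 mm above the rim (80 mm in all), narrower than the pot. About 0.26 kg. Terracotta, with a 22 mm high thicker collar round its top to grip by from above (mid-collar is 45 mm above the underside). Origin at the centre of its underside, z up. Its sides are parallel to its x and y axes.
- pot_long: The long rectangular pot: collar 54 mm along its x axis by 112 mm along its y axis, foot 40 x 98 mm, pot height 54 mm, three small plants up to 25 mm above the rim (79 mm in all). About 0.36 kg. Terracotta, with a 22 mm high thicker collar round its top to grip by from above (mid-collar is 43 mm above the underside). Origin at the centre of its underside, z up. Grip across the 54 mm.
- saucer_large: The large round terracotta saucer, for the large round pot: 80 mm across the rim, floor 68 mm in diameter (8 mm clear all round the pot's foot). Loose on the desk, 10 mm high; its floor is 4 mm thick, so the pot's underside stands 4 mm above the saucer's. Origin at the centre of its underside, z up.
- saucer_small: The small round terracotta saucer, for the small round pot: 62 mm across the rim, floor 50 mm in diameter (8 mm clear all round the pot's foot). Loose on the desk, 10 mm high; its floor is 4 mm thick, so the pot's underside stands 4 mm above the saucer's. Origin at the centre of its underside, z up.
- saucer_square: The square terracotta saucer, for the square pot: 72 x 72 mm over the rim, floor 60 x 60 mm (8 mm clear all round the pot's foot). Loose on the desk, 10 mm high; its floor is 4 mm thick, so the pot's underside stands 4 mm above the saucer's. Origin at the centre of its underside, z up. Its sides are parallel to its x and y axes.
- saucer_long: The long rectangular terracotta saucer, for the long pot: 68 mm along its x axis by 126 mm along its y axis over the rim, floor 56 x 114 mm (8 mm clear all round the pot's foot). Loose on the desk, 10 mm high; its floor is 4 mm thick, so the pot's underside stands 4 mm above the saucer's. Origin at the centre of its underside, z up.
- ornament: White ceramic coral ornament, a knobbly ball about 78 mm across and 64 mm high, standing among the pots; not to be moved. Origin at the centre of its underside.
- watering_can: White watering can standing to the robot's right, body 100 mm in diameter and 100 mm high, spout reaching 130 mm out along its +x axis (tip 125 mm high), brass handle 97 mm out along -x; not to be moved. Origin at the centre of the body's underside.
Not all that is in view belongs to the job. Leave any turquoise look-alike of the saucer_small alone. What is shaped like the pot_small but purple or yellow is not meant.

How it is judged:
By the outcome, as a careful person would: the job done as asked, in the order asked, and still so for the second after the job is handed in, with the robot touching nothing.
It also fails if it takes over 112 s, if anything falls off the work surface, if the arm or the gripper's body presses on something with over 40 N, if the wrist force passes 120 N, or if a joint passes its speed limit or range.

## Working session

There is one attempt and no reset: what is moved stays moved. The work goes in short steps, Python scripts to look and compute and a shell command to move; the robot and the scene stay as the last step left them, time stands still between calls to the robot, and variables do not carry over. Pictures are saved under pics/ and viewed, at most 14 in all, crops included, and the job is handed in when it is done.

```bash
ls; mkdir -p pics; cat > h.py <<'E'
import numpy as np, cv2
from workcell import env
def ray(p,uv):
    K=np.array(p["intrinsics"]);V=np.array(p["view"]);R=V[:3,:3];t=V[:3,3]
    return -R.T@t, R.T@np.linalg.solve(K,[uv[0],uv[1],1.])
def onz(p,uv,z):
    c,d=ray(p,uv); return c+d*(z-c[2])/d[2]
def proj(p,X):
    K=np.array(p["intrinsics"]);V=np.array(p["view"])
    c=V[:3,:3]@np.array(X,float)+V[:3,3]; u=K@c; return u[:2]/u[2]
def save(p,n,crop=None,s=1):
    f=np.array(p["frame"])
    if crop: a,b,c,d=crop; f=f[b:d,a:c]
    cv2.imwrite("pics/"+n,cv2.resize(f[...,::-1],None,fx=s,fy=s,interpolation=cv2.INTER_CUBIC))
E
python3 - <<'E'
from h import *
ht=dict(pot_large=60,pot_small=52,pot_square=56,pot_long=54,saucer_large=4,saucer_small=4,saucer_square=4,saucer_long=4,ornament=40,watering_can=60)
for cam in("top","side"):
    p=env.get_image(cam); save(p,cam+"0.png",s=1.5)
    np.save(cam+"0.npy",p["frame"])
    print(cam,"cam at",ray(p,(0,0))[0].round())
    for n,h in ht.items():
        print(n,[(np.round(r["position"]).tolist(),round(r["conf"],2),onz(p,r["position"],h)[:2].round().tolist()) for r in env.look_for(p,n)[:4]])
print(env.get_obs())
E
```

```text
pics
top cam at [ 256.   29. 1471.]
pot_large []
pot_small [([285.0, 235.0], 0.75, [358.0, -50.0]), ([308.0, 240.0], 0.62, [340.0, -123.0]), ([294.0, 210.0], 0.57, [438.0, -83.0]), ([190.0, 229.0], 0.16, [384.0, 257.0])]
pot_square [([181.0, 166.0], 0.62, [594.0, 285.0])]
pot_long []
saucer_large [([352.0, 220.0], 0.7, [403.0, -278.0])]
saucer_small [([162.0, 207.0], 0.83, [465.0, 356.0])]
saucer_square [([182.0, 169.0], 0.74, [595.0, 291.0]), ([293.0, 145.0], 0.73, [669.0, -90.0])]
saucer_long [([358.0, 170.0], 0.61, [574.0, -309.0])]
ornament [([234.0, 151.0], 0.6, [644.0, 108.0])]
watering_can [([410.0, 190.0], 0.81, [493.0, -461.0])]
side cam at [195. 841. 844.]
pot_large [([272.0, 262.0], 0.86, [375.0, 278.0])]
pot_small [([292.0, 175.0], 0.76, [442.0, -66.0]), ([322.0, 172.0], 0.58, [359.0, -121.0])]
pot_square [([195.0, 241.0], 0.89, [586.0, 295.0])]
pot_long [([272.0, 210.0], 0.9, [446.0, 103.0])]
saucer_large [([316.0, 156.0], 0.52, [413.0, -256.0])]
saucer_small [([227.0, 281.0], 0.96, [472.0, 341.0])]
saucer_square [([230.0, 164.0], 0.56, [670.0, -88.0])]
saucer_long [([27
[... 178 characters left out ...]
9942,  0.53640325, -0.00440002,  1.53790553,  0.00259082,
        1.06731476, -0.07118282]), 'qvel': array([ 3.86824874e-04,  7.81829074e-05, -7.57727698e-04,  8.26572090e-04,
       -4.32211594e-04, -8.12123804e-04, -1.03570328e-03]), 'joint_torque': array([ 2.74697572e-05, -5.83337367e+01,  1.04811016e+00, -2.59435469e+01,
        1.25092003e-02,  2.10421720e-03,  2.35558286e-05]), 'tcp_pos': array([ 245.79346818, -601.7180419 ,  231.28561505]), 'eef_rot': array([-9.47355083e-06,  9.81255767e-01,  1.92709936e-01, -1.32821906e-05]), 'force': array([ 0.03161368,  0.13280078, -0.12392363]), 'moment': array([0.02246148, 0.01130766, 0.02539967]), 'grip_force': 0.0, 'opening': 85.24336501003638}
```

View pics/top0.png

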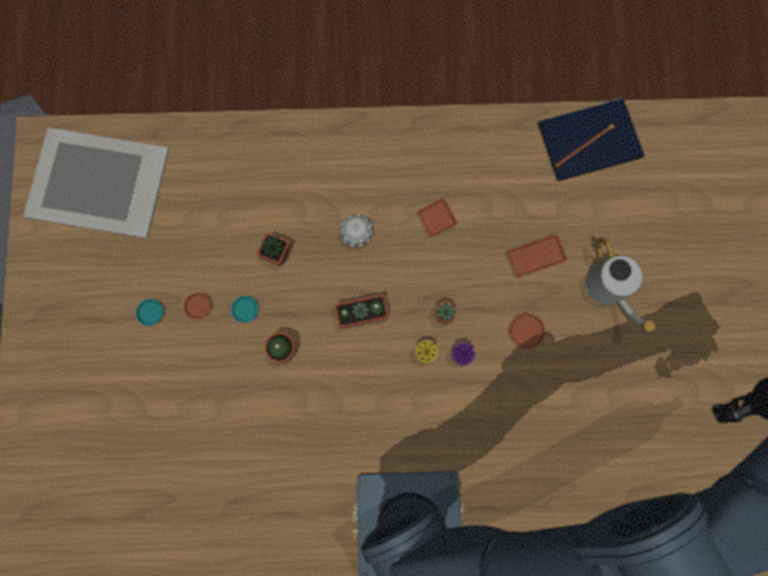

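View pics/side0.png

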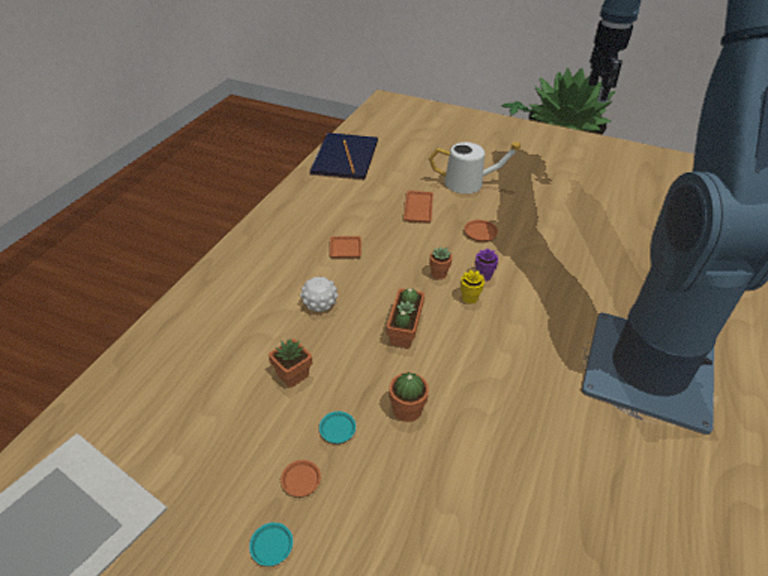

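The top view shows the pots (full-res pixels): square (182,166), large (187,231), long (241,207), small terracotta (297,208). The saucers are small terracotta (132,204), square (291,145), long (357,170) and large (351,220). The look-alikes are turquoise saucers at (100,208) and (163,206), a yellow pot at (284,234) and a purple one at (308,236). The terracotta ones are the ones meant, because the others differ only in colour.

```bash
cat >> h.py <<'E'
def terra(f,s=90):
    h=cv2.cvtColor(np.array(f),cv2.COLOR_RGB2HSV)
    m=(((h[...,0]<13)|(h[...,0]>174))&(h[...,1]>s)&(h[...,2]>40)).astype(np.uint8)
    return m
E
python3 - <<'E'
from h import *
p=env.get_image("top"); m=terra(p["frame"],125)
g={"saucer_small":(132,204,10,3),"saucer_square":(291,145,10,3),"saucer_long":(357,170,10,3),"saucer_large":(351,220,10,3),"pot_square":(182,166,56,0),"pot_large":(187,231,60,0),"pot_long":(241,207,54,0),"pot_small":(297,208,52,0)}
hsv=cv2.cvtColor(np.array(p["frame"]),cv2.COLOR_RGB2HSV); print(hsv[204,132],hsv[180,250],hsv[170,357])
for n,(u,v,z,_) in g.items():
    q=np.zeros_like(m); q[v-25:v+25,u-25:u+25]=m[v-25:v+25,u-25:u+25]
    k,l,st,ce=cv2.connectedComponentsWithStats(q)
    ys,xs=np.nonzero(q)
    w=np.array([onz(p,(a,b),z)[:2] for a,b in zip(xs,ys)],np.float32)
    r=cv2.minAreaRect(w); print(n,len(xs),w.mean(0).round(1),np.round(r[0],1),np.round(r[1],1),round(r[2],1))
save(p,"crop_top.png",(70,110,390,270),2.5)
E
```

```text
[  9 153 127] [ 18 102 132] [  8 145 127]
saucer_small 261 [479.8 458.9] [479.8 459.2] [60.5 57.5] 88.5
saucer_square 408 [668.9 -83.9] [669.3 -83.9] [68.9 71.6] 25.5
saucer_long 708 [ 573.9 -305. ] [ 574.4 -305.4] [ 67.  125.6] 17.1
saucer_large 431 [ 405.  -273.5] [ 404.6 -274.6] [76.8 73.3] 88.5
pot_square 126 [591.7 277.5] [595.1 280.4] [63.  59.5] 67.6
pot_large 118 [378.  263.3] [378.3 266.7] [64.  64.3] 89.9
pot_long 195 [453.1  89.3] [452.   90.3] [ 57.2 113.8] 11.1
pot_small 45 [440.3 -89.2] [444.9 -90.6] [46.5 45.3] 24.1
```

View pics/crop_top.png

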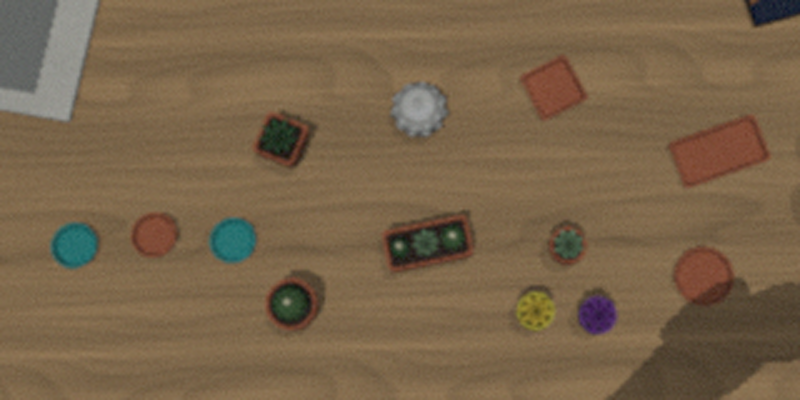

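```bash
cat >> h.py <<'E'
def pose():
    o=env.get_obs(); w,x,y,z=o["eef_rot"]; return np.array(o["tcp_pos"]),2*np.degrees(np.arctan2(y,x)),o
def plan(X,psi=None):
    t,s,o=pose(); a=np.radians(s); d=np.array(X,float)-t
    sh=np.array([d[0]*np.cos(a)+d[1]*np.sin(a), d[0]*np.sin(a)-d[1]*np.cos(a), -d[2]])/1000
    n=int(np.ceil(abs(sh).max()/.0625)); n=max(n,1); N=-(-n//5)*5
    print("at",t.round(1),"psi",round(s,2),"total",sh.round(4),"min rows",n,"/",N,":",(sh/N).round(5), "" if psi is None else "turn %.1f"%(-((psi-s+180)%360-180)))
E
python3 -m creep '[[[1,0,0,0,-7.9],[1,0,0,0,-7.9],[1,0,0,0,-7.9],[1,0,0,0,-7.9],[1,0,0,0,-7.9]]]' 30
python3 -m creep '[[[1,0,0,0,-7.9],[1,0,0,0,-7.9],[1,0,0,0,-7.9],[1,0,0,0,-7.9],[1,0,0,0,-7.9]]]'
python3 - <<'E'
from h import *
print(env.grasp_offset); p=env.get_image("wrist"); t,s,o=pose(); a=np.radians(s)
c=ray(p,(0,0))[0]-t; R=np.array(p["view"])[:3,:3]; print("cam in tool",c@[np.cos(a),np.sin(a),0],c@[np.sin(a),-np.cos(a),0],-c[2],R[2],np.array(p["intrinsics"])[0,0])
print(onz(p,(256,192),50)-t, o["qpos"].round(2))
plan([445,-91,230])
E
```

```text
time: 1.78
tcp_pos: [245.8, -601.7, 231.3]
eef_rot: [-0.0, 0.857, 0.515, -0.0]
force: [0.2, -0.4, 0.4]
opening: 85.8
grip_force: 0.0
time: 2.4
tcp_pos: [245.7, -601.8, 231.3]
eef_rot: [-0.0, 0.633, 0.774, -0.0]
force: [0.6, 0.4, -0.2]
opening: 85.3
grip_force: 0.0
18.700000000000003
cam in tool 66.11820594639234 0.7152708400415406 -143.98679078906468 [ 0.05235063 -0.26118153 -0.96386909] 302.07274180121397
[ 1.59317790e-01 -2.51154800e+01 -1.81227248e+02] [ 1.33  0.56 -0.31  1.52  0.18  1.09  1.18]
at [ 245.5 -601.8  231.2] psi 101.76 total [0.4594 0.2994 0.0012] min rows 8 / 10 : [0.04594 0.02994 0.00012]
```

```bash
python3 -m creep '[[[1,0.046,0.03,0,0],[1,0.046,0.03,0,0],[1,0.046,0.03,0,0],[1,0.046,0.03,0,0],[1,0.046,0.03,0,0]]]' | tail -1
python3 -m creep '[[[1,0.046,0.03,0,0],[1,0.046,0.03,0,0],[1,0.046,0.03,0,0],[1,0.046,0.03,0,0],[1,0.046,0.03,0,0]]]'
cat >> h.py <<'E'
def meas(n,u0,z,s=125,r=None,show=None):
    "rim outline of terracotta thing nearest the expected world point u0 at height z"
    p=env.get_image("wrist"); m=cv2.morphologyEx(terra(p["frame"],s),cv2.MORPH_OPEN,np.ones((3,3)))
    k,l,st,ce=cv2.connectedComponentsWithStats(m); e=proj(p,[*u0,z])
    if show: save(p,show,s=1.5)
    for i in range(1,k):
        if st[i,4]<80: continue
        cs,_=cv2.findContours((l==i).astype(np.uint8),cv2.RETR_EXTERNAL,cv2.CHAIN_APPROX_NONE)
        c=max(cs,key=len)[:,0]
        w=np.array([onz(p,q,z)[:2] for q in c],np.float32); (cc,rr)=cv2.minEnclosingCircle(w); q=cv2.minAreaRect(w)
        if np.hypot(*(np.array(q[0])-u0))<90: print(n,"area",st[i,4],"box",st[i,:4],"circ",np.round(cc,1),round(rr,1),"rect",np.round(q[0],1),np.round(q[1],1),round(q[2],1))
    print([(np.round(r["position"],0).tolist(),round(r["conf"],2),onz(p,r["position"],z)[:2].round(1).tolist()) for r in env.look_for(p,n)])
E
python3 - <<'E'
from h import *
meas("pot_small",(445,-91),52,show="w_small.png"); plan([445,-91,230])
E
```

```text
grip_force: 0.0
time: 3.7
tcp_pos: [451.2, -90.7, 231.6]
eef_rot: [0.0, 0.636, 0.772, 0.0]
force: [0.6, -0.1, 0.1]
opening: 85.3
grip_force: 0.0
pot_small area 405 box [235 149  45  35] circ [447.9 -91.7] 24.8 rect [447.8 -84.5] [47.9 34.3] 0.4
[([173.0, 179.0], 0.65, [359.1, -118.8]), ([260.0, 173.0], 0.57, [451.1, -93.7]), ([187.0, 116.0], 0.56, [365.5, -48.4])]
at [452.7 -85.8 232. ] psi 101.64 total [-0.0035 -0.0086  0.002 ] min rows 1 / 5 : [-0.0007  -0.00173  0.00041]
```

View pics/w_small.png

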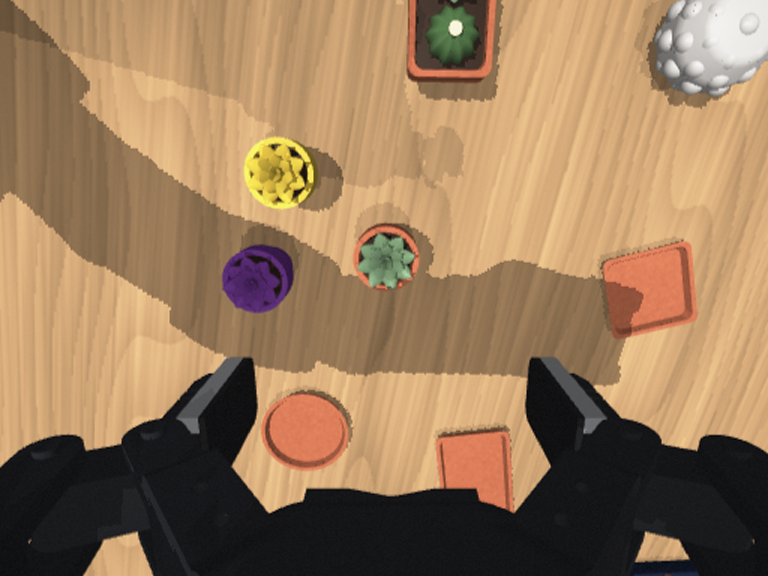

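The wrist view at 1.5x shows the terracotta small pot with the pale rosette at (387,258). The yellow one at (280,173) and the purple one at (257,279) are the look-alikes, so the terracotta pot is the one meant. The arm was still settling, so I measure again at rest.

```bash
python3 - <<'E'
from h import *
for s in (110,140): meas("pot_small",(445,-91),52,s=s)
meas("saucer_square",(669,-84),10)
plan([447,-91,62])
E
```

```text
pot_small area 426 box [233 153  44  35] circ [447.8 -91.8] 24.8 rect [447.6 -84.8] [47.8 35.5] 3.9
[([171.0, 184.0], 0.85, [359.8, -119.4]), ([254.0, 176.0], 0.64, [447.9, -92.8]), ([185.0, 121.0], 0.63, [365.6, -49.1]), ([470.0, 28.0], 0.51, [623.6, 93.3])]
pot_small area 255 box [239 149  40  19] circ [447.2 -84.1] 21.5 rect [446.8 -76.6] [42.9 17.6] 3.5
[([190.0, 115.0], 0.92, [367.2, -48.6]), ([258.0, 173.0], 0.85, [448.6, -94.8]), ([173.0, 178.0], 0.68, [358.1, -117.9])]
saucer_square area 3222 box [404 159  63  66] circ [672.4 -86.8] 48.5 rect [672.2 -86.6] [72.7 72.9] 25.7
[([438.0, 191.0], 0.83, [675.0, -84.4])]
at [450.1 -93.7 231.2] psi 101.03 total [ 0.0032 -0.0025  0.1692] min rows 3 / 5 : [ 0.00065 -0.0005   0.03384]
```

```bash
python3 -m creep '[[[1,0,-0.001,0.04,0],[1,0,-0.001,0.04,0],[1,0,-0.001,0.02,0],[1,0,0,0,0],[1,0,0,0,0]]]'|head -2
python3 - <<'E'
from h import *
meas("pot_small",(445,-91),52,s=110,show="w2.png"); plan([447.5,-92,19])
E
```

```text
time: 4.72
tcp_pos: [448.2, -93.4, 132.1]
pot_small area 895 box [229 162  63  51] circ [447.8 -91.1] 25.1 rect [447.7 -84.6] [48.2 36.9] 2.3
[([262.0, 196.0], 0.69, [449.2, -93.2]), ([157.0, 117.0], 0.61, [363.7, -49.0])]
at [448.4 -93.2 132.3] psi 101.18 total [ 0.0014 -0.0007  0.1133] min rows 2 / 5 : [ 0.00027 -0.00014  0.02267]
```

View pics/w2.png

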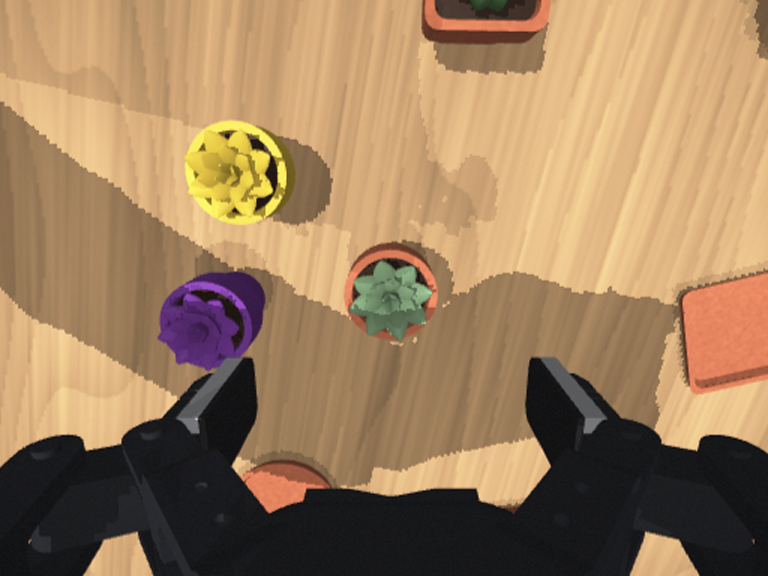

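At 1.5x the small terracotta pot is at (392,293) between the fingers. Purple sits just outside the left finger, so I descend with the fingers part closed.

```bash
python3 -m creep '[[[0.8,0.001,0,0.03,0],[0.8,0.0005,0,0.03,0],[0.8,0,0,0.03,0],[0.8,0,0,0.015,0],[0.8,0,0,0.008,0]]]'
python3 -m creep '[[[0.8,0,0,0,0],[0.3,0,0,0,0],[0,0,0,0,0],[0,0,0,0,0],[0,0,0,0,0]]]' 30
python3 -m creep '[[[0,0,0,0,0],[0,0,0,-0.01,0],[0,0,0,-0.05,0],[0,0,0,-0.06,0],[0,0,0,-0.06,0]]]'
python3 - <<'E'
from h import *
plan([480,459,200],130)
E
```

```text
time: 5.45
tcp_pos: [447.7, -91.4, 18.3]
eef_rot: [0.0, 0.635, 0.773, 0.0]
force: [-0.1, 0.3, -0.1]
opening: 68.3
grip_force: 0.0
time: 6.08
tcp_pos: [448.0, -91.4, 19.2]
eef_rot: [0.001, 0.635, 0.773, 0.0]
force: [-0.1, 0.3, 6.5]
opening: 47.1
grip_force: 30.2
time: 6.7
tcp_pos: [446.7, -91.1, 200.5]
eef_rot: [-0.0, 0.634, 0.773, -0.0]
force: [1.0, -0.9, -2.6]
opening: 47.2
grip_force: 31.8
at [446.7 -91.1 200.5] psi 101.24 total [5.331e-01 1.399e-01 5.000e-04] min rows 9 / 10 : [5.331e-02 1.399e-02 5.000e-05] turn -28.8
```

```bash
python3 -m creep '[[[0,0.03,0.008,0,0],[0,0.055,0.015,0,0],[0,0.055,0.015,0,0],[0,0.055,0.015,0,0],[0,0.055,0.015,0,0]]]'|sed -n 2p
python3 -m creep '[[[0,0.055,0.015,0,0],[0,0.055,0.015,0,0],[0,0.055,0.015,0,0],[0,0.035,0.01,0,0],[0,0.02,0.01,0,0]]]'|sed -n 2p
python3 -m creep '[[[0,0,0,0.02,0],[0,0,0,0.02,0],[0,0,0,0,0],[0,0,0,0,0],[0,0,0,0,0]]]'
python3 - <<'E'
from h import *
meas("saucer_small",(480,458),10,s=110,show="w3.png"); plan([480,458,200])
E
```

```text
tcp_pos: [465.1, 168.6, 198.9]
tcp_pos: [485.0, 397.9, 198.8]
time: 8.57
tcp_pos: [486.7, 395.7, 159.0]
eef_rot: [0.0, 0.635, 0.773, 0.001]
force: [-0.9, 0.7, -1.2]
opening: 47.2
grip_force: 32.1
saucer_small area 3586 box [237  78  66  69] circ [483.1 457.6] 31.3 rect [483.3 457.6] [61.3 61.8] 11.2
[([282.0, 9.0], 0.91, [476.6, 545.2]), ([270.0, 116.0], 0.79, [484.2, 455.1]), ([225.0, 202.0], 0.75, [456.9, 363.7])]
at [486.6 395.8 158.9] psi 101.21 total [ 0.0623  0.0056 -0.0411] min rows 1 / 5 : [ 0.01247  0.00112 -0.00821]
```

View pics/w3.png

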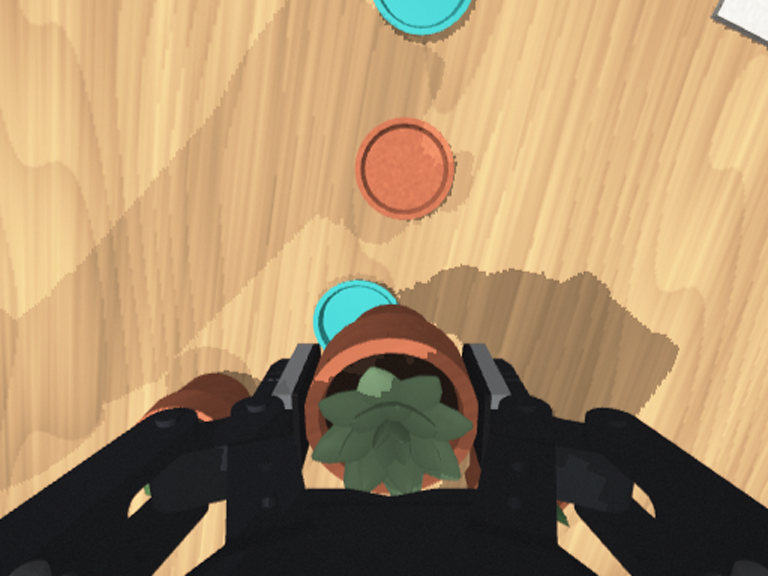

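At 1.5x the terracotta saucer is at (405,168) between two turquoise ones at (424,5) and (357,315). It is the only terracotta one, so it is the small pot's saucer. The pot hangs straight in the grip.

```bash
python3 -m creep '[[[0,0.03,0.004,0.02,0],[0,0.031,0.0045,0.03,0],[0,0,0,0.03,0],[0,0,0,0.03,0],[0,0,0,0,0]]]'|sed -n 2p
python3 -m creep '[[[0,0,0,0.01,0],[0,0,0,0.005,0],[0,0,0,0.004,0],[0,0,0,0.002,0],[0,0,0,0,0]]]'
python3 - <<'E'
from h import *
plan([483.2,457.6,23.2])
E
```

```text
tcp_pos: [481.6, 455.7, 46.2]
time: 9.93
tcp_pos: [482.8, 457.2, 27.3]
eef_rot: [-0.0, 0.635, 0.773, 0.0]
force: [-0.7, -0.3, -1.9]
opening: 47.3
grip_force: 32.0
at [482.8 457.2  27.3] psi 101.22 total [0.0004 0.0005 0.0041] min rows 1 / 5 : [7.0e-05 1.0e-04 8.3e-04]
```

```bash
python3 -m creep '[[[0,0,0,0.001,0],[0,0,0,0.001,0],[0,0,0,0.001,0],[0,0,0,0.001,0],[0,0,0,0,0]]]'|sed -n '2p;4p'
python3 -m creep '[[[0,0,0,0.0005,0],[0,0,0,0.0005,0],[0,0,0,0,0],[0,0,0,0,0],[0,0,0,0,0]]]'|sed -n '2p;4p'
```

```text
tcp_pos: [482.8, 457.2, 23.4]
force: [-0.6, 0.1, -0.4]
tcp_pos: [482.8, 457.3, 23.3]
force: [-2.7, -2.4, 7.7]
```

```bash
python3 -m creep '[[[0.6,0,0,0,0],[0.65,0,0,0,0],[0.7,0,0,0,0],[0.8,0,0,-0.01,0],[0.8,0,0,-0.04,0]]]'|sed -n '2p;4p'
python3 -m creep '[[[0.9,0,0,-0.06,0],[1,0,0,-0.06,0],[1,-0.04,-0.025,-0.006,0],[1,-0.05,-0.035,0,0],[1,-0.05,-0.035,0,0]]]'|sed -n '2p;4p'
python3 -m creep '[[[1,-0.04,-0.025,0,0],[1,-0.024,-0.02,0,0],[1,0,0,0,0],[1,0,0,0,0],[1,0,0,0,0]]]'|sed -n '1,2p;4p'
python3 - <<'E'
from h import *
meas("pot_large",(380,266),60,s=110,show="w4.png"); plan([381,266,150])
E
```

```text
tcp_pos: [481.6, 455.7, 71.1]
force: [0.2, 0.5, 0.7]
tcp_pos: [416.2, 299.8, 198.9]
force: [0.8, -0.5, -0.2]
time: 13.05
tcp_pos: [385.6, 231.1, 198.6]
force: [-0.1, 0.5, -1.1]
pot_large area 1282 box [228 107  71  72] circ [381.1 265. ] 33.3 rect [381.3 265. ] [65.4 65.6] 11.3
[([263.0, 140.0], 0.95, [380.2, 268.7])]
at [385.3 230.8 198.3] psi 101.28 total [0.0354 0.0027 0.0483] min rows 1 / 5 : [0.00708 0.00053 0.00967]
```

View pics/w4.png

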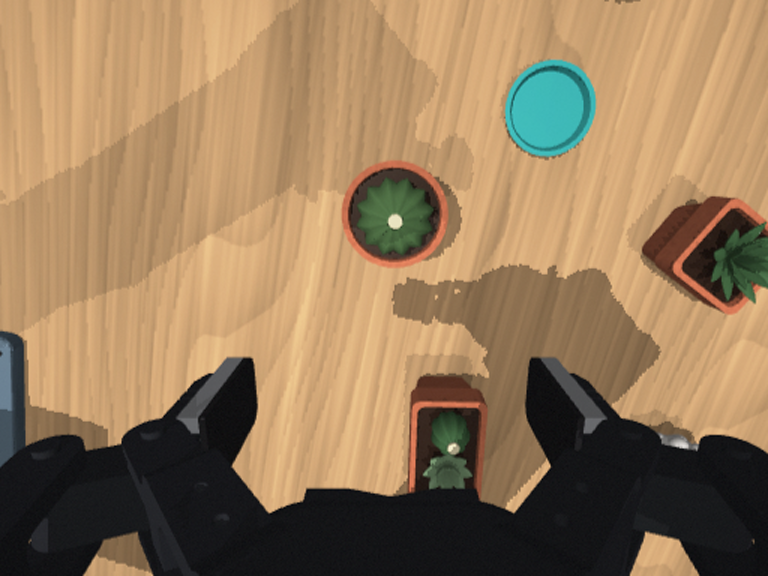

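At 1.5x the large pot with the cactus is at (395,214), clear all round; measured centre (381.2, 265.0).

```bash
python3 -m creep '[[[1,0.02,0.0015,0.02,0],[1,0.0143,0.001,0.03,0],[1,0,0,0.03,0],[1,0,0,0,0],[1,0,0,0,0]]]'|sed -n '2p;4p'
python3 - <<'E'
from h import *
meas("pot_large",(380,266),60,s=110); plan([381.2,265,26])
E
```

```text
tcp_pos: [381.3, 264.5, 119.0]
force: [-0.4, 0.2, 2.1]
pot_large area 2325 box [214 154  94  94] circ [380.9 266.3] 34.6 rect [380.6 265.9] [66.2 67.9] 44.8
[([497.0, 220.0], 0.74, [549.5, 286.8]), ([260.0, 200.0], 0.56, [380.1, 268.4])]
at [381.7 264.4 119.4] psi 101.2 total [ 0.0007 -0.0004  0.0934] min rows 2 / 5 : [ 1.300e-04 -8.000e-05  1.869e-02]
```

```bash
python3 -m creep '[[[1,0.001,0,0.02,0],[1,0,0,0.03,0],[1,0,0,0.025,0],[1,0,0,0.014,0],[1,0,0,0.004,0]]]'|sed -n '2p;4p'
python3 -m creep '[[[1,0,0,0,0],[0.6,0,0,0,0],[0,0,0,0,0],[0,0,0,0,0],[0,0,0,0,0]]]' 35
python3 -m creep '[[[0,0,0,0,0],[0,0,0,-0.01,0],[0,0,0,-0.05,0],[0,0,0,-0.06,0],[0,0,0,-0.06,0]]]'
python3 - <<'E'
from h import *
plan([405,-210,200])
E
```

```text
tcp_pos: [381.0, 265.0, 25.3]
force: [-0.0, 0.5, 0.3]
time: 15.12
tcp_pos: [381.2, 265.2, 26.1]
eef_rot: [0.0, 0.635, 0.773, 0.001]
force: [-0.0, -0.5, 5.2]
opening: 65.3
grip_force: 37.6
time: 15.75
tcp_pos: [380.0, 264.4, 207.3]
eef_rot: [-0.0, 0.634, 0.773, -0.0]
force: [2.1, -0.4, -3.2]
opening: 64.8
grip_force: 41.9
at [380.  264.4 207.3] psi 101.24 total [-0.4702 -0.068   0.0073] min rows 8 / 10 : [-0.04702 -0.0068   0.00073]
```

```bash
python3 -m creep '[[[0,-0.03,-0.003,0,0],[0,-0.05,-0.006,0,0],[0,-0.055,-0.007,0,0],[0,-0.055,-0.007,0,0],[0,-0.055,-0.007,0,0]]]'|sed -n '2p;4p'
python3 -m creep '[[[0,-0.055,-0.007,0,0],[0,-0.055,-0.007,0,0],[0,-0.055,-0.007,0,0],[0,-0.055,-0.007,0,0],[0,-0.055,-0.007,0,0]]]'|sed -n '2p;4p'
python3 -m creep '[[[0,-0.05,-0.007,0,0],[0,-0.026,-0.007,0,0],[0,0,0,0.02,0],[0,0,0,0,0],[0,0,0,0,0]]]'
python3 - <<'E'
from h import *
meas("saucer_large",(407,-275),10,s=110,show="w5.png"); plan([407,-275,150])
E
```

```text
tcp_pos: [398.4, 16.9, 205.7]
force: [0.9, -0.5, -3.6]
tcp_pos: [417.6, -259.2, 205.8]
force: [1.0, 1.0, -2.8]
time: 17.62
tcp_pos: [419.4, -334.5, 185.9]
eef_rot: [0.0, 0.634, 0.773, 0.0]
force: [0.5, 0.5, -3.7]
opening: 64.7
grip_force: 42.0
saucer_large area 4986 box [221  73  78  81] circ [ 406.8 -276. ] 40.3 rect [ 406.8 -276.2] [79.4 79.5] 11.3
[([260.0, 111.0], 0.73, [406.9, -273.1])]
at [ 419.7 -334.8  186.2] psi 101.27 total [ 0.0611 -0.0008  0.0362] min rows 1 / 5 : [ 0.01222 -0.00016  0.00723]
```

View pics/w5.png

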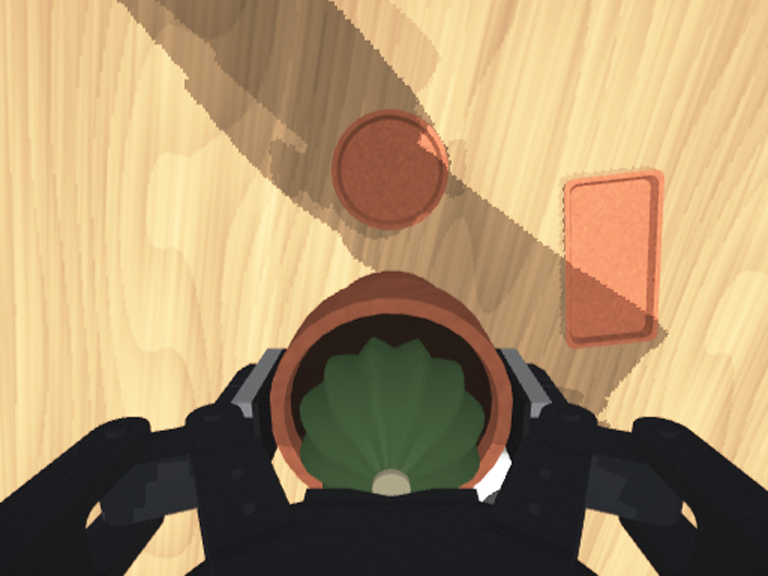

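The large saucer at 1.5x is at (390,169), measured (406.8, -276.1); the long saucer is at (614,259). The large pot hangs straight.

```bash
python3 -m creep '[[[0,0.03,-0.0005,0.02,0],[0,0.03,-0.0005,0.04,0],[0,0,0,0.04,0],[0,0,0,0.03,0],[0,0,0,0.01,0]]]'|sed -n 2p
python3 -m creep '[[[0,0,0,0.008,0],[0,0,0,0.002,0],[0,0,0,0,0],[0,0,0,0,0],[0,0,0,0,0]]]'|sed -n '2p;4p'
python3 - <<'E'
from h import *
plan([406.8,-276,30.1])
E
```

```text
tcp_pos: [406.2, -275.9, 44.5]
tcp_pos: [406.8, -276.6, 35.6]
force: [-0.1, -1.2, -3.4]
at [ 406.8 -276.6   35.6] psi 101.21 total [0.0006 0.0002 0.0055] min rows 1 / 5 : [1.20e-04 3.00e-05 1.11e-03]
```

```bash
python3 -m creep '[[[0,0,0,0.0015,0],[0,0,0,0.0015,0],[0,0,0,0.001,0],[0,0,0,0.001,0],[0,0,0,0,0]]]'|sed -n '2p;4p'
python3 -m creep '[[[0,0,0,0.0005,0],[0,0,0,0.0005,0],[0,0,0,0,0],[0,0,0,0,0],[0,0,0,0,0]]]'|sed -n '2p;4p'
```

```text
tcp_pos: [406.6, -276.4, 30.3]
force: [0.2, 0.3, -3.6]
tcp_pos: [406.6, -276.5, 30.1]
force: [-3.1, 2.0, 10.5]
```

```bash
python3 -m creep '[[[0.8,0,0,0,0],[0.9,0,0,0,0],[1,0,0,0,0],[1,0,0,-0.01,0],[1,0,0,-0.04,0]]]'|sed -n '2p;4p'
python3 -m creep '[[[1,0,0,-0.06,0],[1,0,0,-0.06,0],[1,0.04,0.015,0,0],[1,0.06,0.023,0,0],[1,0.06,0.023,0,0]]]'|sed -n '2p;4p'
python3 -m creep '[[[1,0.06,0.023,0,0],[1,0.06,0.023,0,0],[1,0.03,0.01,0,0],[1,0,0,0,0],[1,0,0,0,0]]]'|sed -n '1,2p;4p'
python3 - <<'E'
from h import *
meas("pot_long",(455,88),54,s=110,show="w6.png"); plan([455,88,150])
E
```

```text
tcp_pos: [405.3, -275.5, 78.9]
force: [0.5, 0.2, 0.3]
tcp_pos: [434.9, -109.7, 200.2]
force: [1.0, -0.1, 1.1]
time: 22.1
tcp_pos: [459.6, 42.5, 199.4]
force: [-0.3, 0.1, -0.4]
pot_long area 2088 box [237  65  61 123] circ [455.8  89. ] 60.4 rect [455.7  88.9] [ 54.5 112.8] 10.0
[([268.0, 123.0], 0.77, [456.8, 94.9])]
at [459.7  41.9 199.3] psi 101.08 total [0.0462 0.0043 0.0493] min rows 1 / 5 : [0.00923 0.00086 0.00986]
```

View pics/w6.png

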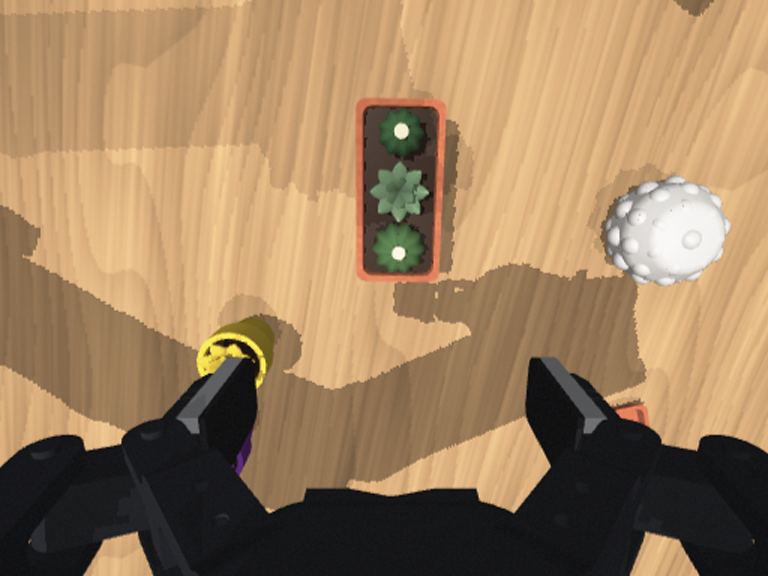

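The long pot at 1.5x is at (400,189), measured (455.7, 88.9) with yaw 10°; the ornament is at (668,232), well clear.

```bash
python3 -m creep '[[[1,0.025,0.0025,0.01,0],[1,0.0219,0.0026,0.02,0],[1,0,0,0.03,1.1],[1,0,0,0,0],[1,0,0,0,0]]]'|sed -n '2p;4p'
python3 - <<'E'
from h import *
meas("pot_long",(455,88),54,s=110); plan([455.7,88.9,20.5],100)
E
```

```text
tcp_pos: [456.2, 89.7, 140.0]
force: [0.8, 0.2, 0.0]
pot_long area 2794 box [223 122  73 139] circ [455.3  88.8] 60.7 rect [455.5  88.8] [ 54.7 113.5] 10.1
[([257.0, 186.0], 0.8, [452.5, 95.8])]
at [456.6  90.1 140.4] psi 100.06 total [-0.001  -0.0011  0.1199] min rows 2 / 5 : [-0.0002  -0.00022  0.02397] turn 0.1
```

```bash
python3 -m creep '[[[1,-0.0005,-0.0005,0.03,0],[1,0,0,0.04,0],[1,0,0,0.03,0],[1,0,0,0.014,0],[1,0,0,0.005,0]]]'|sed -n '2p;4p'
python3 -m creep '[[[1,0,0,0,0],[0.6,0,0,0,0],[0,0,0,0,0],[0,0,0,0,0],[0,0,0,0,0]]]' 40
python3 -m creep '[[[0,0,0,0,0],[0,0,0,-0.01,0],[0,0,0,-0.05,0],[0,0,0,-0.06,0],[0,0,0,-0.06,0]]]'
python3 - <<'E'
from h import *
plan([577,-308,200])
E
```

```text
tcp_pos: [455.7, 89.9, 20.4]
force: [-0.3, -0.1, 0.1]
time: 24.18
tcp_pos: [455.8, 89.9, 21.1]
eef_rot: [0.001, 0.642, 0.767, 0.0]
force: [-1.6, 0.1, 5.9]
opening: 53.7
grip_force: 41.9
time: 24.8
tcp_pos: [454.3, 89.7, 202.2]
eef_rot: [-0.0, 0.642, 0.767, -0.0]
force: [1.7, -0.8, -3.7]
opening: 53.5
grip_force: 45.0
at [454.3  89.7 202.2] psi 100.14 total [-0.4131  0.0507  0.0022] min rows 7 / 10 : [-0.04131  0.00507  0.00022]
```

```bash
python3 -m creep '[[[0,-0.03,0.003,0,0],[0,-0.05,0.005,0,0],[0,-0.055,0.006,0,0],[0,-0.055,0.006,0,0],[0,-0.055,0.006,0,0]]]'|sed -n '2p;4p'
python3 -m creep '[[[0,-0.055,0.006,0,0],[0,-0.055,0.006,0,0],[0,-0.055,0.006,0,0],[0,-0.05,0.005,0,0],[0,-0.042,0.003,0,0]]]'|sed -n '2p;4p'
python3 -m creep '[[[0,0,0,0,-3.5],[0,0,0,0,-3.5],[0,0,0,0,0],[0,0,0,0,0],[0,0,0,0,0]]]'
python3 - <<'E'
from h import *
meas("saucer_long",(577,-308),10,s=110,show="w7.png"); plan([577,-308,150],107)
E
```

```text
tcp_pos: [523.5, -148.3, 200.6]
force: [0.9, 1.0, -2.9]
tcp_pos: [594.0, -397.1, 200.1]
force: [1.1, 0.5, -3.1]
time: 26.68
tcp_pos: [594.5, -395.0, 200.4]
eef_rot: [-0.0, 0.594, 0.804, -0.0]
force: [-0.6, 0.3, -4.1]
opening: 53.5
grip_force: 45.0
[([269.0, 74.0], 0.75, [573.3, -296.9])]
at [ 594.6 -395.1  200.4] psi 107.11 total [0.0884 0.0088 0.0504] min rows 2 / 5 : [0.01768 0.00175 0.01007] turn 0.1
```

View pics/w7.png

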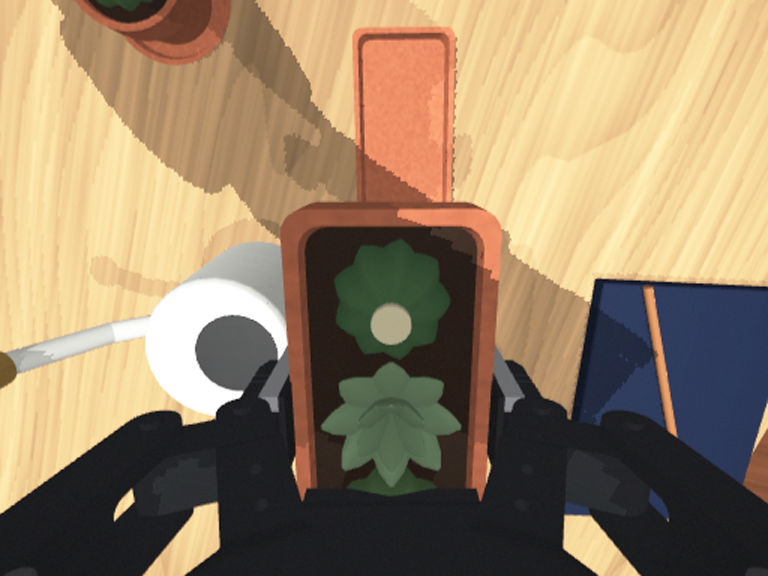

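The long saucer's far end shows at 1.5x from (355,30) to (453,200), with the pot hiding its near end. I fit its side edges and far edge.

```bash
python3 - <<'E'
from h import *
p=env.get_image("wrist"); m=cv2.morphologyEx(terra(p["frame"],110),cv2.MORPH_OPEN,np.ones((3,3)))
m=m[:128]; k,l,st,ce=cv2.connectedComponentsWithStats(m); u,v=map(int,proj(p,[570,-290,10])); L=l==l[v,u]; print(st[l[v,u]])
W=lambda q:onz(p,q,10)[:2]
rows=range(32,120); le=np.float32([W((np.nonzero(L[r])[0][0]-.5,r)) for r in rows]); ri=np.float32([W((np.nonzero(L[r])[0][-1]+.5,r)) for r in rows])
c0,c1=st[l[v,u]][0],st[l[v,u]][0]+st[l[v,u]][2]
to=np.float32([W((c,np.nonzero(L[:,c])[0][0]-.5)) for c in range(c0+10,c1-10)])
F=lambda a:cv2.fitLine(a,cv2.DIST_HUBER,0,.01,.01).ravel()
a,b,t=F(le),F(ri),F(to); ang=lambda f:(np.degrees(np.arctan2(f[1],f[0]))%180)
print([round(ang(f),1) for f in (a,b,t)])
y=np.radians((ang(a)+ang(b))/2-90); ex=np.array([np.cos(y),np.sin(y)]); ey=np.array([-np.sin(y),np.cos(y)])
d=[np.mean(q@ex) for q in (le,ri)]; top=np.mean(to@ey); print("width",d[1]-d[0])
print("yaw",np.degrees(y),"centre",ex*np.mean(d)+ey*(top-63)); plan([577,-308,150])
E
```

```text
[ 235   18   68  110 7242]
[np.float32(107.4), np.float32(108.1), np.float32(17.1)]
width 68.45996
yaw 17.730682 centre [ 576.5909  -307.16602]
at [ 594.7 -395.1  200.4] psi 107.11 total [0.0884 0.0087 0.0504] min rows 2 / 5 : [0.01769 0.00175 0.01007]
```

```bash
python3 -m creep '[[[0,0.045,0.0043,0,-0.4],[0,0.045,0.0043,0.02,0],[0,0,0,0.04,0],[0,0,0,0.05,0],[0,0,0,0.03,0]]]'|sed -n 2p
python3 -m creep '[[[0,0,0,0.02,0],[0,0,0,0.01,0],[0,0,0,0,0],[0,0,0,0,0],[0,0,0,0,0]]]'|sed -n '2p;4p'
python3 - <<'E'
from h import *
plan([576.4,-306.3,25.1],107.5)
E
```

```text
tcp_pos: [574.8, -306.3, 57.9]
tcp_pos: [576.8, -307.0, 31.4]
force: [-0.1, 0.2, -3.5]
at [ 576.8 -307.    31.4] psi 107.51 total [ 0.0008 -0.0002  0.0063] min rows 1 / 5 : [ 1.70e-04 -4.00e-05  1.26e-03] turn 0.0
```

```bash
python3 -m creep '[[[0,0.0006,0,0.002,0],[0,0,0,0.0015,0],[0,0,0,0.0015,0],[0,0,0,0.001,0],[0,0,0,0,0]]]'|sed -n '2p;4p'
python3 -m creep '[[[0,0,0,0.0005,0],[0,0,0,0.0005,0],[0,0,0,0,0],[0,0,0,0,0],[0,0,0,0,0]]]'|sed -n '2p;4p'
```

```text
tcp_pos: [575.9, -306.1, 25.2]
force: [-3.3, 1.5, 5.6]
tcp_pos: [575.9, -306.1, 25.1]
force: [-6.6, 2.5, 13.4]
```

```bash
python3 -m creep '[[[0.7,0,0,0,0],[0.8,0,0,0,0],[0.9,0,0,0,0],[1,0,0,-0.01,0],[1,0,0,-0.04,0]]]'|sed -n '2p;4p'
python3 -m creep '[[[1,0,0,-0.06,0],[1,0,0,-0.06,0],[1,0.03,0.01,-0.01,0],[1,0.06,0.019,0,0],[1,0.06,0.019,0,0]]]'|sed -n '2p;4p'
python3 -m creep '[[[1,0.06,0.019,0,0],[1,0.06,0.019,0,0],[1,0.06,0.019,0,0],[1,0.06,0.02,0,0],[1,0.06,0.02,0,0]]]'|sed -n '2p;4p'
python3 -m creep '[[[1,0.04,0.012,0,0],[1,0.022,0.008,0,0],[1,0,0,0,10],[1,0,0,0,10],[1,0,0,0,10]]]'|sed -n '2p;4p'
python3 -m creep '[[[1,0,0,0,10],[1,0,0,0,0],[1,0,0,0,0],[1,0,0,0,0],[1,0,0,0,0]]]'|sed -n '1,2p;4p'
python3 - <<'E'
from h import *
meas("pot_square",(598,278),56,s=110,show="w8.png"); plan([598,278,150])
E
```

```text
tcp_pos: [574.2, -305.4, 72.1]
force: [0.2, -0.0, 1.0]
tcp_pos: [576.7, -148.0, 204.4]
force: [0.9, 0.5, -0.0]
tcp_pos: [578.8, 165.0, 204.1]
force: [0.2, -0.6, -0.4]
tcp_pos: [579.1, 228.4, 203.9]
force: [-0.8, 0.1, -0.3]
time: 32.45
tcp_pos: [579.1, 228.1, 203.3]
force: [0.1, 0.1, -0.4]
pot_square area 1025 box [228  86  64  65] circ [599.6 281.2] 38.4 rect [600.  280.5] [58.5 58. ] 65.9
pot_square area 293 box [264 122  26  29] circ [609.1 259.3] 17.6 rect [609.3 259.2] [26.3 23.8] 67.6
[([260.0, 120.0], 0.79, [600.5, 279.1])]
at [579.1 228.1 203.3] psi 67.55 total [ 0.0533 -0.0016  0.0533] min rows 1 / 5 : [ 0.01067 -0.00032  0.01065]
```

View pics/w8.png

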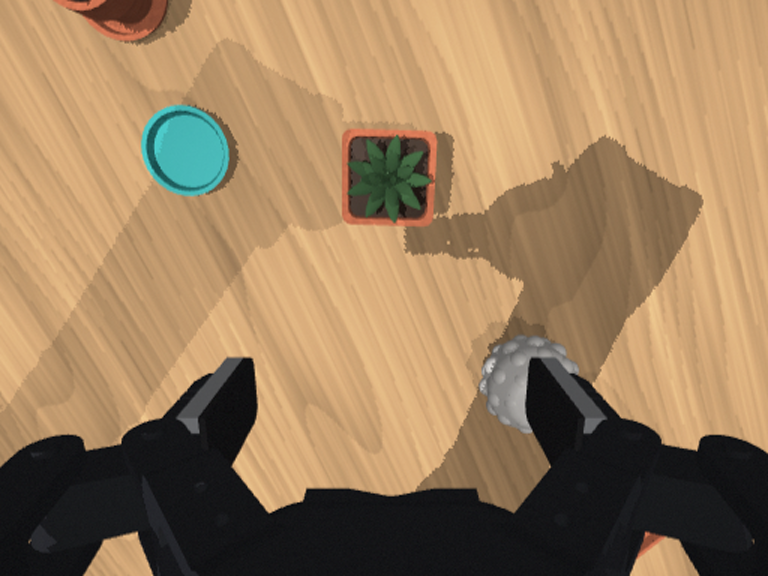

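The square pot at 1.5x is at (390,178), about in line with the tool; the ornament at (527,383) is clear. I move over it and refine.

```bash
python3 -m creep '[[[1,0.03,-0.0005,0.01,0],[1,0.0263,-0.0004,0.03,0],[1,0,0,0.02,0],[1,0,0,0,0],[1,0,0,0,0]]]'|sed -n '2p;4p'
python3 - <<'E'
from h import *
for s in (100,120):
    p=env.get_image("wrist"); m=cv2.morphologyEx(terra(p["frame"],s),cv2.MORPH_OPEN,np.ones((2,2)))
    w=np.float32([onz(p,(u,v),56)[:2] for v,u in np.argwhere(m)]); w=w[np.hypot(*(w-[599.8,280.5]).T)<48]
    q=cv2.minAreaRect(w); print(len(w),np.round(q[0],1),np.round(q[1],1),q[2])
plan([*q[0],22.5],q[2])
E
```

```text
tcp_pos: [600.4, 279.6, 144.1]
force: [0.6, -1.0, 0.5]
1933 [600.8 280.5] [61.8 58.2] 65.77462768554688
1856 [600.8 280.5] [61.5 58.1] 65.78128814697266
at [600.6 280.  144.6] psi 67.46 total [ 0.0005 -0.      0.1221] min rows 2 / 5 : [ 0.00011 -0.       0.02442] turn 1.7
```

```bash
python3 -m creep '[[[1,0,0,0.03,1.7],[1,0,0,0.04,0],[1,0,0,0.03,0],[1,0,0,0.016,0],[1,0,0,0.006,0]]]'|sed -n '2p;4p'
python3 -m creep '[[[1,0,0,0,0],[0.6,0,0,0,0],[0,0,0,0,0],[0,0,0,0,0],[0,0,0,0,0]]]' 35
python3 -m creep '[[[0,0,0,0,0],[0,0,0,-0.01,0],[0,0,0,-0.05,0],[0,0,0,-0.06,0],[0,0,0,-0.06,0]]]'
python3 - <<'E'
from h import *
plan([600,0,200],115.7)
E
```

```text
tcp_pos: [600.0, 280.4, 21.3]
force: [-0.2, -0.3, 0.2]
time: 34.52
tcp_pos: [600.4, 281.1, 22.5]
eef_rot: [0.0, 0.84, 0.543, 0.001]
force: [-1.4, -0.3, 7.2]
opening: 57.3
grip_force: 39.2
time: 35.15
tcp_pos: [599.2, 280.0, 203.0]
eef_rot: [0.0, 0.839, 0.543, -0.001]
force: [0.7, -0.2, -2.3]
opening: 57.8
grip_force: 39.3
at [599.2 280.  203. ] psi 65.83 total [-0.2552  0.1154  0.003 ] min rows 5 / 5 : [-0.05103  0.02307  0.00059] turn -49.9
```

```bash
python3 -m creep '[[[0,-0.03,0.015,0,0],[0,-0.05,0.025,0,0],[0,-0.055,0.027,0,0],[0,-0.055,0.027,0,0],[0,-0.055,0.027,0,0]]]'|sed -n '2p;4p'
python3 -m creep '[[[0,-0.055,0.027,0,0],[0,-0.035,0.017,0,0],[0,-0.02,0.01,0,0],[0,0,0,0,10],[0,0,0,0,10]]]'|sed -n '2p;4p'
python3 -m creep '[[[0,0,0,0,10],[0,0,0,0,10],[0,0,0,0,0],[0,0,0,0,0],[0,0,0,0,0]]]'
python3 - <<'E'
from h import *
meas("saucer_square",(672,-87),10,s=110,show="w9.png"); meas("saucer_square",(672,-87),10,s=125); plan([672,-87,150],25.6)
E
```

```text
tcp_pos: [609.2, 5.3, 201.4]
force: [1.7, -0.5, -2.1]
tcp_pos: [613.9, -113.6, 201.2]
force: [-0.7, -0.0, -3.2]
time: 37.02
tcp_pos: [614.0, -114.7, 201.2]
eef_rot: [-0.0, 0.974, 0.225, -0.0]
force: [0.3, 0.6, -2.2]
opening: 57.7
grip_force: 39.4
saucer_square area 4691 box [226  75  69  71] circ [671.8 -87.3] 48.4 rect [671.5 -86.9] [72.6 72.2] 25.7
[([260.0, 108.0], 0.91, [674.2, -85.9])]
saucer_square area 4629 box [225  75  69  70] circ [671.9 -86.7] 48.1 rect [671.8 -86.8] [71.4 72.2] 25.9
[([259.0, 107.0], 0.65, [675.3, -85.1])]
at [ 614.  -115.1  201.2] psi 25.85 total [0.0644 0.     0.0512] min rows 2 / 5 : [0.01289 0.      0.01025] turn 0.2
```

View pics/w9.png

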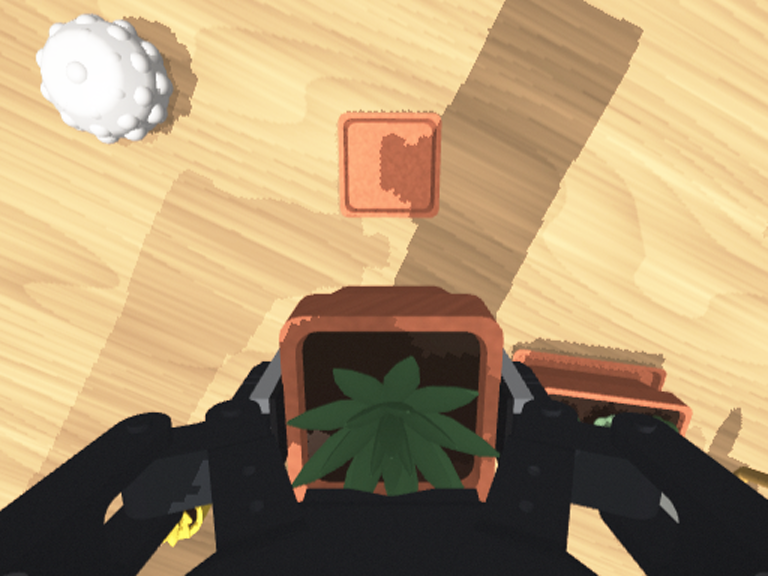

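The square saucer at 1.5x is at (390,165), measured (671.7, -86.9) with yaw 25.8°. The pot is in line with it.

```bash
python3 -m creep '[[[0,0.032,0,0,0],[0,0.0322,-0.0003,0.02,0],[0,0,0,0.04,0],[0,0,0,0.05,0],[0,0,0,0.03,0]]]'|sed -n 2p
python3 -m creep '[[[0,0,0,0.02,0],[0,0,0,0.008,0],[0,0,0,0,0],[0,0,0,0,0],[0,0,0,0,0]]]'|sed -n '2p;4p'
python3 - <<'E'
from h import *
plan([671.7,-86.9,26.5],25.8)
E
```

```text
tcp_pos: [670.2, -86.8, 58.4]
tcp_pos: [672.5, -86.9, 34.5]
force: [0.1, 0.9, -2.7]
at [672.5 -86.9  34.5] psi 25.82 total [-0.0008 -0.0003  0.008 ] min rows 1 / 5 : [-1.50e-04 -7.00e-05  1.59e-03] turn 0.0
```

```bash
python3 -m creep '[[[0,-0.0006,0,0.003,0],[0,0,0,0.002,0],[0,0,0,0.0015,0],[0,0,0,0.001,0],[0,0,0,0,0]]]'|sed -n '2p;4p'
python3 -m creep '[[[0,0,0,0.0005,0],[0,0,0,0.0005,0],[0,0,0,0,0],[0,0,0,0,0],[0,0,0,0,0]]]'|sed -n '2p;4p'
```

```text
tcp_pos: [671.0, -87.0, 26.5]
force: [-2.7, 0.2, 4.7]
tcp_pos: [671.0, -87.1, 26.5]
force: [-7.3, 0.5, 13.2]
```

```bash
python3 -m creep '[[[0.7,0,0,0,0],[0.8,0,0,0,0],[0.9,0,0,0,0],[1,0,0,-0.01,0],[1,0,0,-0.04,0]]]'|sed -n '2p;4p'
python3 -m creep '[[[1,0,0,-0.06,0],[1,0,0,-0.06,0],[1,-0.03,-0.03,-0.02,0],[1,-0.05,-0.04,0,0],[1,-0.05,-0.04,0,0]]]'|sed -n '2p;4p'
python3 -m creep '[[[1,-0.05,-0.04,0,0],[1,0,-0.04,0,0],[1,0,-0.02,0,0],[1,0,0,0,0],[1,0,0,0,0]]]'|sed -n '1,2p;4p'
python3 - <<'E'
from h import *
s=env.get_image("side"); t=env.get_image("top")
save(s,"s_end.png",(130,70,380,330),2.3); save(t,"t_end.png",(70,110,390,270),2.5)
E
```

```text
tcp_pos: [669.2, -86.8, 73.4]
force: [0.1, 0.9, 0.0]
tcp_pos: [507.9, -44.8, 215.7]
force: [0.1, 0.8, 0.6]
time: 41.6
tcp_pos: [422.8, 21.8, 215.2]
force: [0.2, -0.1, -0.1]
```

View pics/s_end.png

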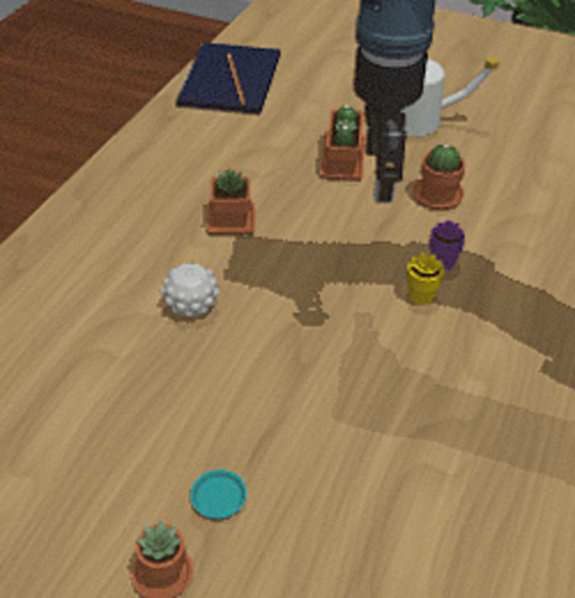

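View pics/t_end.png

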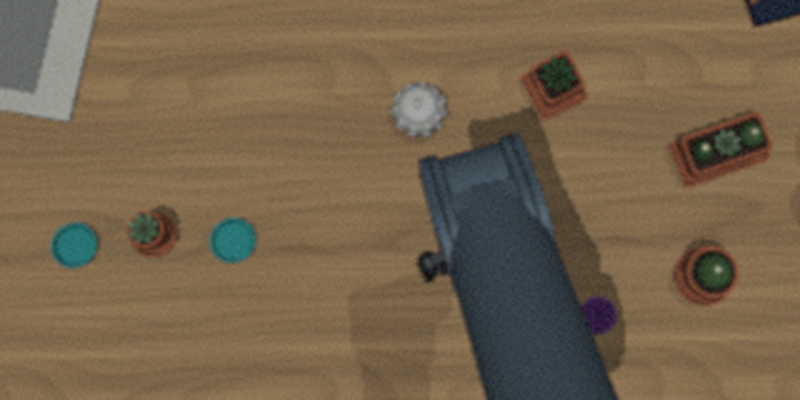

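Both views show all four pots upright inside their own saucers: in the side crop, square (231,205), long (343,145), large (441,180) and small (160,560). The ornament, can and look-alikes are where they were. I hand in.

```bash
python3 -c "
from workcell import env
print(env.hand_in())"
```

```text
the job is handed in; nothing more can be done
None
```

The job is handed in at about 42 s of the 112 s allowed: all four potted plants stand upright on their own saucers, with the square and long pots lined up, and the ornament, watering can and look-alikes were left where they stood.

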